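# Feel out the blocked well of the core tester and load the quartz core

### The arm

A 6-joint arm with a two-finger parallel gripper is mounted at the origin on the work surface. World frame = base frame: x ahead of the robot, y to its left, z up, the work surface at z = 0. Lengths are in mm, angles in rad, forces in N, time in s.
With the tool pointing down it reaches from about 325 to 925 mm from the base axis. Payload 3.1 kg.
Tool frame: the origin (TCP) lies where the fingers leave the gripper's body, on its centre line; the fingertips stand 73 mm ahead of it and the grasp point (between the pads) lies 54 mm ahead of it (arm.tips_ahead is the distance from the TCP to the fingertips, in mm); z points along the fingers, y is the direction in which the jaws open and shut (so a half turn about z gives the same grasp; the last joint's range is limited). The gripper opens to 85 mm and grips with 20 to 120 N. Pads are 22 mm wide; open, the fingers measure 114 mm over their backs; the gripper's body (76 mm by 85 mm) begins 54 mm behind the grasp point. The pads swing forward as they close: fully open they stand 13 mm farther back than shut.
Start: joints at [-1.33, 0.217, 1.613, -0, 1.311, -0.112], TCP at [215.976, -586.51, 303.9] pointing down, gripper open.
Joint ranges: [-2.75, 2.75], [-0.78, 2.1], [0.31, 2.55], [-1.13, 4.27], [0.13, 2.63], [-2.58, 2.58]. Speed limits (rad/s): [2.79, 2.79, 3.14, 3.14, 3.14, 3.14].

### API

Orientations are given as a rotation vector (axis times angle).
In Python, from rig import arm, optics, finish_job gives the robot as it stands.
- The arm moves only by the shell command python3 -m crank 'ROWS' [FORCE]. ROWS is JSON, a list that holds one entry, the list of rows, each a list of 5 numbers: the closure, from -1 (fully open) to 1 (shut), then the shift along the tool's x, y, z in m, then the turn about the tool's z in rad. In form: [[[gripper, tx, ty, tz, yaw], ...]]. A call has 1 to 20 rows; each row shifts and turns the pose as measured when the row begins, along the tool's axes as they then stand; what a row does not reach is not made up. A row lasts 1/8 s, in which the tool goes at most 62.5 mm and 10.7 degrees, less where a joint would pass 70% of its speed; a pose out of reach is approached as far as the arm can. A call is refused whole if a number of a shift passes 0.0625 or a number of a turn 0.188, either way. A call with a gripper value outside its range is refused whole. The fingers move at their own pace and stop on an object; FORCE is the grip in N (left out, the last holds). Time passes only in rows, so rows that do not move let the fingers close. It gives the time, the measured TCP pose, the force and the opening at its end, in the units of the state.
- arm.sense(): the state, without advancing time (a new reading comes with each control period).
- optics.capture(name): name is "scene" or "top" or "wrist"; returns a dict with "img" (400x640x3 uint8, red, green, blue), "z_map" (400x640 float32, mm along the optical axis (not along the pixel's ray), 0 where there is no reading), "fx", "fy", "cx", "cy" (pixels), "distortion" ([k1, k2, p1, p2, k3] as OpenCV has them; the pictures are not rectified), "cam_to_world" (4x4, takes a point from camera to world coordinates); the wrist camera has in their place "hand_eye" (4x4, takes a point from camera to tool coordinates, whose origin is the TCP and whose axes are the flange's). Camera axes: x right, y down, z forward; pixel columns grow to the right and rows downward; lengths in mm; the calibration is good to about 2 mm. A picture is of the moment at which its call begins: read the wrist's pose just before it.
- finish_job(): hands the job in, once; it reports no verdict.
The state is a dict: "time_s": time; "q": joint angles; "qd": joint speeds; "joint_torque": joint torques, N m; "tcp_pos": TCP position; "eef_rot": TCP orientation; "force": force on the tool from outside, world axes, zero at the start; "torque": the same for the moment, N m; "opening": opening from 0.0 (shut) to 1.0 (fully open).
Only numpy, scipy, OpenCV 4.12 (cv2) and the standard library are available. Lean on these libraries where they do the work, as an engineer would, in place of code of your own. Each camera call takes 0.05 s, during which the arm holds its last target. There are 200 camera calls.

### The job

One of the three wells in the grey moisture tester still has an old rubber spacer lying in the bottom. Feel for it by pressing the orange-topped feeler gently down on the bottom of the wells, and leave the feeler standing in the blocked well as a marker; then seat the white quartz core fully home, upright, in either of the free wells and let go. Be gentle with the tester, do not press its green button, and leave the jar, the caliper and the loose spacer alone.

Things in the scene. Friction and masses are not known exactly. Their poses are not given: they have to be found in the camera images.
- tester: Grey rugged core moisture tester, fixed: block 130 mm (x) by 340 mm (y) by 75 mm high. Origin at the centre of its underside on the table; z up, +y along the row from well 1 to well 3. On its flat top: the mouths of three round wells and, at x = 0, y = -125 mm, the green button. More than 25 N on it is too rough.
- well_1 (a point): Centre of the mouth of well 1, level with the tester's top; at tester x = 0, y = -45 mm. Upright round well, 49 mm diameter, 2 mm chamfer at the mouth. Its floor is a black sprung platen 49 mm below the rim when unloaded; it yields 1 mm per newton, 8 mm at most, then is hard.
- well_2 (a point): Centre of the mouth of well 2, the same as well 1, at tester y = +35 mm (wells are 80 mm apart). In just one of the three wells, a different one from run to run, a solid black rubber leftover spacer (43 mm diameter, 20 mm thick) lies loose on the platen, so that its bottom is felt 29 mm below the rim.
- well_3 (a point): Centre of the mouth of well 3, the same as wells 1 and 2, at tester y = +115 mm.
- green_button (a joint): Large green push button, 36 mm diameter, on the tester's top: 0 m released, 0.006 m fully pressed (5 N). To be left alone (not pushed in more than half way).
- feeler_centre (a point): Centre of the feeler, half-way up; z along it. Hand feeler 100 mm tall, about 100 g, standing upright on the table at the start: steel foot disc 40 mm diameter and 12 mm thick at the bottom, 13 mm stem, orange round grip of 22 mm diameter over the top 32 mm (18 to 50 mm above the centre).
- core_centre (a point): Centre of the white quartz core, half-way up; z along its axis. Cylinder 46 mm diameter, 100 mm long, about 440 g, chamfered foot, standing upright on the table at the start.
- jar: Squat glass sample jar with black lid, 58 mm diameter, 62 mm high; origin at the centre of its underside. Bystander.
- spacer: Loose black rubber core spacer ring lying on the table, 46 mm diameter, 20 mm thick; origin at the centre of its underside. Bystander.
- caliper: Steel caliper lying flat, beam 235 mm long along its y, jaws (pointing away from the robot) towards its -x reaching 63 mm, 13 mm thick; origin under the beam's middle. Bystander.
Things that resemble listed ones, but are neither listed nor needed, are in the scene too. What is shaped like the part that bears feeler_centre but turquoise is not meant. Leave any pink or purple look-alike of the part that bears core_centre alone.

How it is judged:
By the outcome, as a careful person would: the job done as asked, in the order asked, and still so for the second after the job is handed in, with the robot touching nothing.
It also fails if it takes over 72 s, if anything falls off the work surface, if the arm or the gripper's body presses on something with over 40 N, if the wrist force passes 120 N, or if a joint passes its speed limit or range.

## Working session

There is one attempt and no reset: what is moved stays moved. The work goes in short steps, Python scripts to look and compute and a shell command to move; the robot and the scene stay as the last step left them, time stands still between calls to the robot, and variables do not carry over. Pictures are saved under pics/ and viewed, about 8 in all and at most 12, crops included, and the job is handed in when it is done.

```bash
ls; mkdir -p pics; cat > h.py <<'E'
import numpy as np, cv2
from rig import arm, optics
from scipy.spatial.transform import Rotation as R
def cap(name):
    s=arm.sense(); c=optics.capture(name)
    if 'cam_to_world' in c: T=np.array(c['cam_to_world'])
    else:
        W=np.eye(4);W[:3,:3]=R.from_rotvec(s['eef_rot']).as_matrix();W[:3,3]=s['tcp_pos'];T=W@np.array(c['hand_eye'])
    c['T']=T; c['K']=np.array([[c['fx'],0,c['cx']],[0,c['fy'],c['cy']],[0,0,1.]]); c['D']=np.array(c['distortion'],float)
    return c
def ray(c,uv):
    p=cv2.undistortPoints(np.array(uv,float).reshape(-1,1,2),c['K'],c['D'])[:,0]
    return np.c_[p,np.ones(len(p))]@c['T'][:3,:3].T, c['T'][:3,3]
def onz(c,uv,z):
    d,o=ray(c,uv); return o+d*((z-o[2])/d[:,2])[:,None]
def cloud(c):
    h,w=c['z_map'].shape; u,v=np.meshgrid(np.arange(w),np.arange(h))
    d,o=ray(c,np.c_[u.ravel(),v.ravel()]); return (o+d*c['z_map'].reshape(-1,1)).reshape(h,w,3)
def save(c,f,roi=None,k=1):
    im=c['img'][...,::-1]
    if roi: im=im[roi[1]:roi[3],roi[0]:roi[2]]
    cv2.imwrite('pics/'+f,cv2.resize(im,None,fx=k,fy=k,interpolation=cv2.INTER_CUBIC))
E
python3 - <<'E'
from h import *
for n in('top','scene'):
    c=cap(n); save(c,n+'1.png'); print(n,c['T'].round(2).tolist(),c['K'].round(1).tolist(),c['D'])
print(arm.sense())
E
```

```text
pics
top [[0.02, -0.98, 0.18, 366.16], [-1.0, -0.02, -0.02, 19.23], [0.02, -0.18, -0.98, 1253.32], [0.0, 0.0, 0.0, 1.0]] [[471.5, 0.0, 321.4], [0.0, 471.5, 194.7], [0.0, 0.0, 1.0]] [-0.0062811  0.         0.         0.         0.       ]
scene [[0.52, 0.71, -0.47, 1196.84], [0.85, -0.44, 0.28, -368.33], [-0.01, -0.55, -0.84, 1220.61], [0.0, 0.0, 0.0, 1.0]] [[463.8, 0.0, 315.7], [0.0, 463.8, 205.4], [0.0, 0.0, 1.0]] [-0.07448314  0.          0.          0.          0.        ]
{'time_s': 0.1, 'q': array([-1.33016266e+00,  2.17700214e-01,  1.61481084e+00,  2.42511186e-05,
        1.31129732e+00, -1.12204929e-01]), 'qd': array([-0.00105504, -0.00019496, -0.00192263, -0.00062534, -0.00027762,
       -0.00126222]), 'joint_torque': array([-2.33806804e-04, -3.98075902e+01, -3.04968238e+01, -1.08810275e-04,
        4.20517419e-03, -3.40712951e-06]), 'tcp_pos': array([ 215.8585061 , -585.91262663,  302.66592783]), 'eef_rot': array([-3.09065363e+00, -5.50969055e-01,  1.86477829e-04]), 'force': array([ 0.05567716,  0.01958001, -0.57752034]), 'torque': array([-0.03986333, -0.00571193, -0.01622405]), 'opening': 0.9996395389564204}
```

View pics/top1.png

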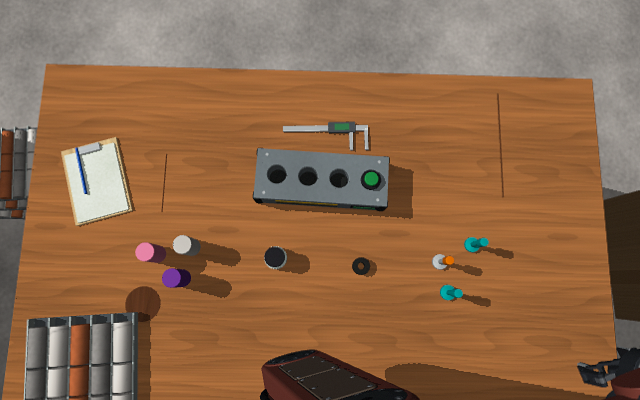

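View pics/scene1.png

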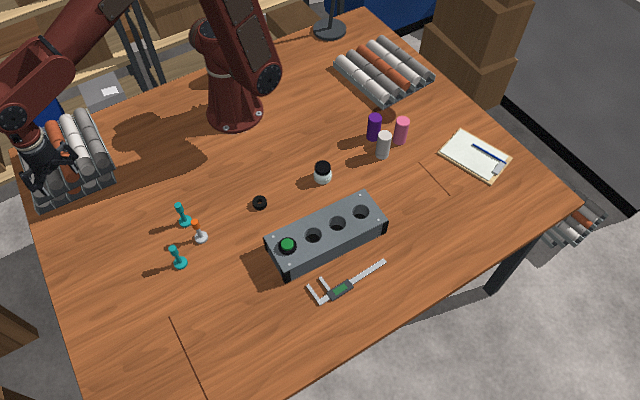

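The top view shows three feelers: orange-topped at (450,260), turquoise at (475,244) and (452,293). The one meant is the orange-topped one. It also shows three cores: white at (185,245), pink at (147,252) and purple at (176,278). The one meant is the white one. The wells are at (339,178), (308,177) and (277,175) for wells 1 to 3, with the button at (372,180). Next I measure, and make one enlarged crop to confirm.

```bash
cat > m.py <<'E'
from h import *
c=cap('top'); P=cloud(c); hsv=cv2.cvtColor(c['img'],cv2.COLOR_RGB2HSV)
def rng(lo,hi,roi):
    m=cv2.inRange(hsv,np.array(lo),np.array(hi)); z=np.zeros_like(m); x0,y0,x1,y1=roi; z[y0:y1,x0:x1]=m[y0:y1,x0:x1]; return z>0
def cen(m): v,u=np.nonzero(m); return u.mean(),v.mean(),m.sum()
# tester top via height
roi=np.zeros(P.shape[:2],bool); roi[130:225,230:410]=1
top=roi&(abs(P[...,2]-75)<6); q=P[top]; print('top z',np.median(q[:,2]),top.sum())
cn=max(cv2.findContours(top.astype(np.uint8),0,2)[0],key=cv2.contourArea)
cw=onz(c,cn.reshape(-1,2),75)[:,:2].astype(np.float32); r=cv2.minAreaRect(cw); print('rect',r)
g=rng((50,120,40),(80,255,255),(355,160,390,200)); b=cen(g); print('button',b,onz(c,[b[:2]],80))
# wells: dark hull holes in top
hol=roi&(c['img'].max(2)<75)
n,l,s,ce=cv2.connectedComponentsWithStats(hol.astype(np.uint8))
for i in range(1,n):
    if s[i,4]>100: print('dark',s[i],ce[i],onz(c,[ce[i]],75))
o=rng((8,150,150),(20,255,255),(435,250,460,272)); b=cen(o); print('orange',b,onz(c,[b[:2]],95),P[o].max(0))
# things by height
for nm,(x0,y0,x1,y1),z0,z1 in (('core',(165,228,205,262),90,108),('jar',(255,238,297,278),50,70),('feelertop',(430,245,462,275),90,108),('t1',(462,232,492,256),90,108),('t2',(438,282,468,304),90,108),('pink',(130,238,163,265),80,130),('purple',(160,264,192,290),80,130)):
    m=np.zeros(P.shape[:2],bool); m[y0:y1,x0:x1]=1; m&=(P[...,2]>z0)&(P[...,2]<z1)
    if m.sum(): print(nm,cen(m),P[m].mean(0).round(1),np.ptp(P[m],0).round(1))
im=c['img'][...,::-1]
a=cv2.resize(im[225:305,425:505],None,fx=4.5,fy=4.5,interpolation=2);bb=cv2.resize(im[225:305,130:210],None,fx=4.5,fy=4.5,interpolation=2)
cv2.imwrite('pics/crop1.png',np.hstack([a,bb]))
E
python3 m.py
```

```text
top z 74.6219177863884 5453
rect ((626.4638061523438, -5.0597076416015625), (342.32110595703125, 134.1774444580078), 87.38990020751953)
button (np.float64(370.8176470588235), np.float64(178.4470588235294), np.int64(170)) [[ 624.44874145 -130.59933988   80.        ]]
dark [267 165  20  19 286] [276.25524476 173.8006993 ] [[632.1855793  111.04744301  75.        ]]
dark [298 167  20  19 287] [307.3554007  175.87456446] [[628.57599484  31.49643007  75.        ]]
dark [329 169  19  19 275] [338.30909091 177.98181818] [[624.86739351 -47.80415257  75.        ]]
dark [361 170  24  21 221] [372.29864253 181.14027149] [[ 618.57960944 -135.03244402   75.        ]]
dark [253 197 135  15 519] [324.09441233 204.42774566] [[555.5594717  -12.54413293  75.        ]]
orange (np.float64(448.96655518394647), np.float64(258.80602006688963), np.int64(299)) [[ 423.73959569 -320.84332686   95.        ]] [ 452.56020607 -308.98547526  103.92396992]
core (np.float64(182.13175675675674), np.float64(243.90202702702703), np.int64(296)) [447.4 331.2  98.8] [44.2 44.3 16.2]
jar (np.float64(274.1144578313253), np.float64(256.26506024096386), np.int64(332)) [423.6 110.1  61.4] [50.  50.3 15.3]
feelertop (np.float64(449.04545454545456), np.float64(259.8333333333333), np.int64(66)) [ 421.  -319.6   99.6] [19.4 20.5 10.7]
t1 (np.float64(483.48571428571427), np.float64(241.27142857142857), np.int64(70)) [ 468.1 -407.    98.6] [20.3 20.4 13.2]
t2 (np.float64(457.64), np.float64(292.88), np.int64(75)) [ 342.2 -338.4   98.7] [19.3 20.6 15.9]
pink (np.float64(145.5030487804878), np.float64(251.46036585365854), np.int64(328)) [427.4 418.1  98.2] [45.2 47.7 25.7]
purple (np.float64(171.94135802469137), np.float64(277.39506172839504), np.int64(324)) [366.9 350.   98.4] [45.2 46.5 25.3]
```

View pics/crop1.png

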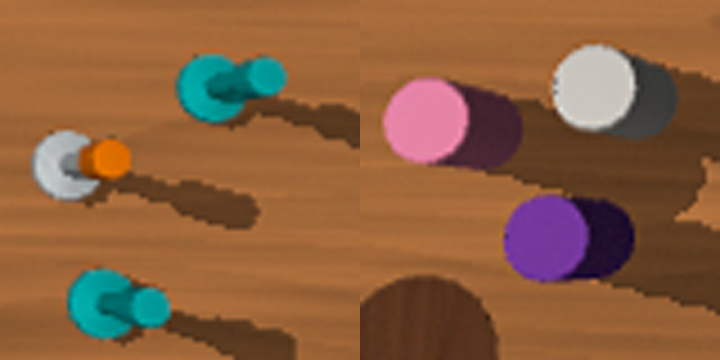

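The crop confirms it: the left half shows the orange-topped, steel-footed feeler between two turquoise ones, and the right half shows the white core (upper right) beside the pink and purple ones. I turn the tool so its x is world x, then fly over the feeler.

```bash
python3 -m crank '[[[-1,0,0,0,0.18],[-1,0,0,0,0.173],[-1,0.034,-0.044,0,0],[-1,0.034,-0.044,0,0],[-1,0.034,-0.044,0,0],[-1,0.034,-0.044,0,0],[-1,0.034,-0.044,0,0],[-1,0.034,-0.044,0,0],[-1,0,0,0,0]]]'
cat > w.py <<'E'
from h import *
import sys
c=cap('wrist'); save(c,sys.argv[1]); s=arm.sense(); print(s['tcp_pos'].round(1),s['eef_rot'].round(3),s['q'].round(2))
hsv=cv2.cvtColor(c['img'],cv2.COLOR_RGB2HSV); P=cloud(c)
m=cv2.inRange(hsv,np.array((8,170,150)),np.array((20,255,255)))>0
t=m&(P[...,2]>92)&(P[...,2]<106)
v,u=np.nonzero(t); print(len(u),u.mean() if len(u) else '',v.mean() if len(u) else '')
if len(u):
    (x,y),r=cv2.minEnclosingCircle(np.c_[u,v].astype(np.float32)); print(onz(c,[[x,y]],100),r,P[t].mean(0))
E
python3 w.py w1.png
```

```text
time_s: 1.27
tcp_pos: [427.7, -316.3, 299.7]
eef_rot: [-3.135, 0.024, 0.002]
force: [-1.0, 0.1, 0.4]
opening: 1.0
[ 426.8 -317.7  299.7] [-3.136e+00  2.700e-02  3.000e-03] [-0.77  0.02  1.83  0.    1.29  0.81]
317 320.3753943217666 196.9621451104101
[[ 423.12571405 -318.28645555  100.        ]] 10.700567245483398 [ 422.55644852 -318.15369041   99.83421814]
```

```bash
python3 -m crank '[[[-1,-0.004,0.0005,0.04,-0.016],[-1,0,0,0.04,0],[-1,0,0,0.04,0],[-1,0,0,0.03,0],[-1,0,0,0.008,0],[-1,0,0,0,0]]]' 30; python3 w.py w2.png
```

```text
time_s: 2.08
tcp_pos: [419.4, -325.0, 139.1]
eef_rot: [3.141, -0.013, -0.002]
force: [-0.0, 0.0, 0.7]
opening: 1.0
[ 419.6 -325.1  139.6] [ 3.141e+00 -1.300e-02 -1.000e-03] [-0.79  0.22  1.95 -0.    0.97  0.79]
636 302.5125786163522 275.02515723270443
[[ 427.67535671 -318.53598592  100.        ]] 20.402544021606445 [ 427.22992056 -317.86578012   99.75053567]
```

View pics/w2.png

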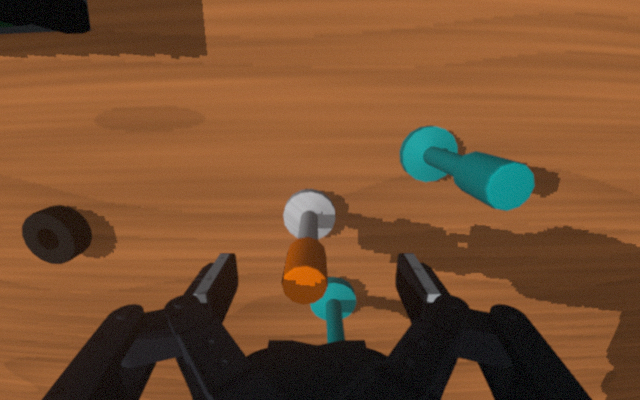

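The wrist view shows the orange top disc at about (305,277) between the open jaws. It sits slightly left of their midline, so the tool needs about +6 mm in y. I check x on the top disc only.

```bash
python3 - <<'E'
from h import *
c=cap('wrist'); P=cloud(c); print(arm.sense()['tcp_pos'].round(1), onz(c,[[305,277]],100))
hsv=cv2.cvtColor(c['img'],cv2.COLOR_RGB2HSV); m=cv2.inRange(hsv,np.array((8,170,150)),np.array((20,255,255)))>0
t=m&(P[...,2]>98); print(t.sum(),P[t].min(0),P[t].max(0)); t2=m&(hsv[...,2]>225); v,u=np.nonzero(t2); print(t2.sum(),u.min(),u.max(),v.min(),v.max(),onz(c,[[(u.min()+u.max())/2,(v.min()+v.max())/2]],100))
E
```

```text
[ 420.1 -325.2  140.3] [[ 426.26721554 -319.13813615  100.        ]]
604 [ 422.73717604 -327.86682579   98.01528107] [ 499.02931802 -308.79072382  209.82556186]
1 285 285 277 277 [[ 426.32717317 -309.94067827  100.        ]]
```

```bash
python3 -m crank '[[[-1,0.004,-0.0065,0,0],[-1,0,0,0,0],[1,0,0,0,0],[1,0,0,0,0],[1,0,0,0,0],[1,0,0,0,0],[1,0,0,0,0],[1,0,0,0,0],[1,0,0,0,0],[1,0,0,0,0]]]' 30;python3 w.py w3.png
```

```text
time_s: 3.42
tcp_pos: [426.6, -319.8, 144.4]
eef_rot: [3.135, -0.011, 0.009]
force: [0.1, 1.2, 0.5]
opening: 0.244
[ 426.6 -319.8  144.4] [ 3.135 -0.011  0.009] [-0.77  0.22  1.95 -0.    0.97  0.8 ]
0
```

View pics/w3.png

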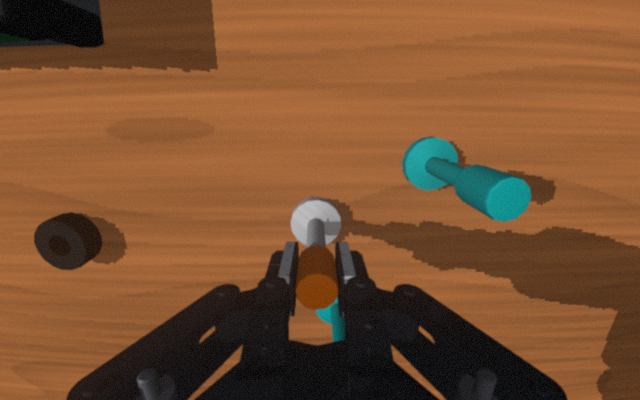

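Gripped: the opening is about 21 mm on the 22 mm grip. I lift and move towards the tester.

```bash
python3 -m crank '[[[1,0,0,-0.02,0],[1,0,0,-0.04,0],[1,0,0,-0.045,0],[1,0,0,-0.03,0],[1,0.018,-0.04,0,0],[1,0.018,-0.04,0,0],[1,0.018,-0.04,0,0],[1,0.018,-0.04,0,0],[1,0.018,-0.04,0,0],[1,0.018,-0.04,0,0],[1,0,0,0,0],[1,0,0,0,0]]]' 30
cat > wells.py <<'E'
from h import *
import sys
c=cap('wrist'); save(c,sys.argv[1]); s=arm.sense(); print(s['tcp_pos'].round(1),s['eef_rot'].round(3),s['force'].round(1))
P=cloud(c); v=c['img'].max(2)
t=(abs(P[...,2]-75)<5)&(np.ptp(c['img'].astype(int),2)<40); print('top',t.sum(),np.median(P[t][:,2]) if t.any() else '')
# holes in filled top face
cn=cv2.findContours(cv2.morphologyEx(t.astype(np.uint8),cv2.MORPH_OPEN,np.ones((3,3))),cv2.RETR_CCOMP,2)
for k,h in zip(cn[0],cn[1][0]):
    if cv2.contourArea(k)>300 and len(k)>20 and h[3]>=0:
        w=onz(c,k.reshape(-1,2),75)[:,:2].astype(np.float32); e=cv2.fitEllipse(w)
        print('hole',k.reshape(-1,2).mean(0).round(),np.round(e[0],1),np.round(e[1],1))
E
python3 wells.py w4.png
```

```text
time_s: 4.97
tcp_pos: [536.3, -73.2, 278.1]
eef_rot: [3.136, -0.015, 0.001]
force: [-0.1, -0.8, -0.0]
opening: 0.247
[536.2 -73.3 278. ] [ 3.136e+00 -1.600e-02  1.000e-03] [ 0.8  0.3 -1.1]
top 43199 75.23527036097016
hole [373. 101.] [ 622.8 -129. ] [54.5 55.3]
hole [288. 101.] [625.8 -47.6] [49.1 49.2]
hole [202.  98.] [629.7  31.2] [47.7 48.9]
hole [122.  96.] [633.1 110.3] [47.  48.7]
```

View pics/w4.png

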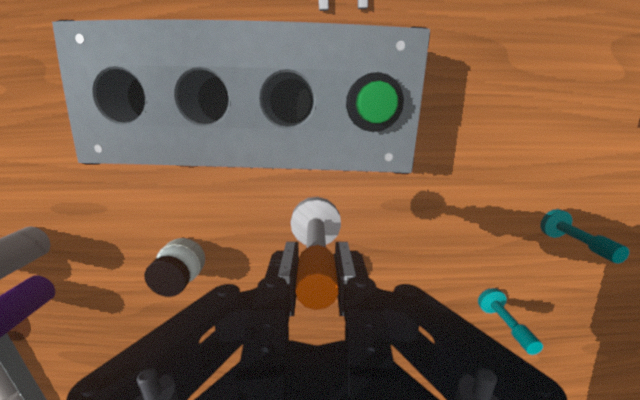

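The wrist view shows the three well mouths at (288,101), (202,98) and (122,96), the button at (373,101) and the feeler's foot at (316,222). The wells agree with the top view within 1.3 mm. Next I find the foot's position relative to the TCP.

```bash
python3 - <<'E'
from h import *
c=cap('wrist'); P=cloud(c); s=arm.sense(); im=c['img'].astype(int); t=s['tcp_pos']
m=np.zeros(im.shape[:2],bool); m[190:262,280:355]=1; m&=(np.ptp(im,2)<30)&(im.max(2)>130)
p=P[m]; z=np.median(p[:,2]); print(m.sum(),'foot top z rel',z-t[2],p[:,2].min()-t[2])
v,u=np.nonzero(m); (x,y),r=cv2.minEnclosingCircle(np.c_[u,v].astype(np.float32)); print(x,y,r)
for dz in (-132,-138): print(dz, onz(c,[[x,y]],t[2]+dz)-t)
o=(im[...,0]>120)&(im[...,2]<40)&(im[...,1]<120)&(im[...,1]>40); o[:240]=0;o[:,:290]=0;o[:,345:]=0
print('grip',o.sum(),np.percentile(P[o]-t,[5,50,95],axis=0).round(1).tolist())
E
```

```text
1306 foot top z rel -131.18838699924652 -279.70179429693565
314.915283203125 222.15447998046875 25.124998092651367
-132 [[  -4.17738456    1.75832888 -132.        ]]
-138 [[  -6.65671722    1.78732903 -138.        ]]
grip 1174 [[-13.2, -7.1, -45.3], [-4.5, 0.8, -44.3], [3.7, 9.2, -43.4]]
```

```bash
python3 -m crank '[[[1,0.03,-0.008,0,0],[1,0.03,-0.008,0,0],[1,0.03,-0.008,0,0],[1,0,0,0,0],[1,0,0,0,0]]]' 30; python3 wells.py w5.png
```

```text
time_s: 5.7
tcp_pos: [626.2, -57.2, 277.1]
eef_rot: [3.134, -0.033, -0.003]
force: [0.4, -0.7, -1.4]
opening: 0.249
[626.2 -57.3 277.1] [ 3.134e+00 -3.300e-02 -2.000e-03] [ 0.4 -0.3 -0.7]
top 31905 75.16863918072085
hole [384. 197.] [ 619.  -129.3] [54.1 57.2]
hole [229. 190.] [630.6  31. ] [47.  49.4]
hole [151. 188.] [634.4 110.5] [47.1 48.8]
```

```bash
python3 -m crank '[[[1,0.003,-0.0085,0.02,-0.02],[1,0,0,0.02,0],[1,0,0,0,0],[1,0,0,0,0]]]' 30; python3 wells.py w5b.png
```

```text
time_s: 6.25
tcp_pos: [626.8, -49.0, 232.7]
eef_rot: [3.135, -0.001, -0.009]
force: [0.2, 0.3, -1.4]
opening: 0.244
[626.6 -49.  232.5] [ 3.135e+00 -1.000e-03 -1.000e-02] [ 1.3  0.1 -1.7]
top 42385 75.21461532235145
hole [410. 213.] [ 619.  -130.6] [54.6 57.5]
hole [222. 200.] [631.1  31.4] [47.  47.9]
hole [133. 198.] [634.6 110.3] [46.4 49. ]
```

View pics/w5b.png

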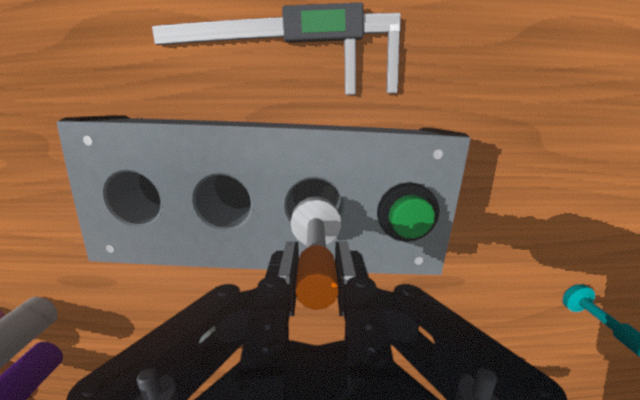

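The wrist view shows the foot (316,222) over well 1, whose far rim shows behind it at (312,195). It needs about +4 mm in x, then I lower it into the well.

```bash
python3 -m crank '[[[1,0.004,0,0,0],[1,0,0,0.004,0],[1,0,0,0.006,0],[1,0,0,0.006,0],[1,0,0,0.006,0],[1,0,0,0,0]]]' 30; python3 -m crank '[[[1,0,0,0.005,0],[1,0,0,0.005,0],[1,0,0,0,0]]]' 30
```

```text
time_s: 7.05
tcp_pos: [631.5, -49.3, 210.2]
eef_rot: [3.135, -0.001, -0.006]
force: [0.4, 0.1, -0.4]
opening: 0.243
time_s: 7.42
tcp_pos: [631.5, -49.4, 199.6]
eef_rot: [3.135, -0.001, -0.006]
force: [0.6, -0.4, -1.0]
opening: 0.251
```

```bash
for i in 1; do python3 -m crank '[[[1,0,0,0.005,0],[1,0,0,0.004,0],[1,0,0,0,0]]]' 30; done;  python3 -m crank '[[[1,0,0,0.003,0],[1,0,0,0.002,0],[1,0,0,0,0]]]' 30
```

```text
time_s: 7.8
tcp_pos: [631.6, -49.5, 190.1]
eef_rot: [3.135, -0.001, -0.005]
force: [0.3, -0.3, -0.4]
opening: 0.243
time_s: 8.18
tcp_pos: [632.3, -49.6, 186.6]
eef_rot: [3.135, -0.001, -0.003]
force: [-1.2, -0.0, 1.7]
opening: 0.247
```

```bash
python3 -m crank '[[[1,-0.001,0,0.002,0],[1,0,0,0.001,0],[1,0,0,0,0]]]' 30; python3 -c "
from h import *
for i in range(5):
    cap('top'); s=arm.sense(); print(s['tcp_pos'].round(1),s['force'].round(1))"
```

```text
time_s: 8.55
tcp_pos: [632.0, -49.6, 185.2]
eef_rot: [3.134, -0.001, 0.0]
force: [-1.6, -0.0, 3.8]
opening: 0.245
[632.  -49.6 185.2] [-1.1  0.4  3.5]
[631.9 -49.6 185.1] [-1.5  0.7  3.3]
[631.9 -49.6 185. ] [-1.  -0.1  4.1]
[631.9 -49.6 184.9] [-1.4 -0.   5.5]
[631.9 -49.6 184.9] [-0.7  0.5  3.9]
```

There is 4 N at a foot depth of 33 mm, so contact was at about 29 mm, which means well 1 is blocked. I ease up, release there, and check the standing height by camera.

```bash
python3 -m crank '[[[1,-0.002,0,-0.003,0],[1,0,0,0,0]]]' 30; python3 -m crank '[[[0,0,0,0,0],[-0.3,0,0,0,0],[-0.3,0,0,0,0],[-0.3,0,0,0,0]]]' 30; python3 -m crank '[[[-0.3,0,0,-0.03,0],[-0.3,0,0,-0.045,0],[-0.3,0,0,-0.045,0],[-0.3,-0.04,0,-0.01,0],[-0.3,-0.04,0,0,0],[-0.3,-0.04,0,0,0]]]' 30
python3 - <<'E'
from h import *
a=[]
for n in ('top','scene'):
    c=cap(n); P=cloud(c); hsv=cv2.cvtColor(c['img'],cv2.COLOR_RGB2HSV); m=cv2.inRange(hsv,np.array((8,170,110)),np.array((20,255,255)))>0
    near=(np.hypot(P[...,0]-626,P[...,1]+48)<40)&(P[...,2]>90)&m
    if near.any(): print(n,near.sum(),P[near].mean(0).round(1),np.percentile(P[near][:,2],[2,50,90,98]).round(1), P[near&(P[...,2]>np.percentile(P[near][:,2],80)-2)].mean(0).round(1))
c=cap('scene'); save(c,'s2.png',(230,150,430,310),4)
E
```

```text
time_s: 9.05
tcp_pos: [630.4, -49.7, 187.8]
eef_rot: [3.134, -0.001, 0.004]
force: [-0.4, -0.5, 0.6]
opening: 0.251
time_s: 9.55
tcp_pos: [629.2, -49.7, 185.7]
eef_rot: [3.134, -0.001, -0.002]
force: [0.8, -0.0, -0.9]
opening: 0.654
time_s: 10.3
tcp_pos: [508.4, -49.0, 319.8]
eef_rot: [3.134, -0.001, -0.001]
force: [-0.4, -0.4, 0.2]
opening: 0.647
scene 63 [629.9 -50.7 136.8] [117.3 141.3 144.8 145.9] [627.6 -49.7 144.1]
```

View pics/s2.png

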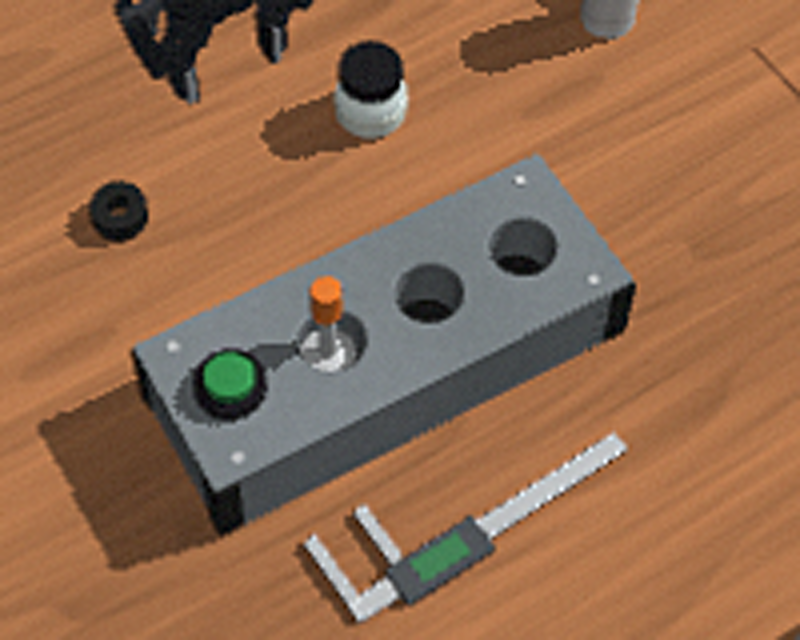

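The scene crop shows the feeler upright in the well next to the button (well 1), its top at z of about 145. That is 71 mm above the rim, so its foot stands 29 mm deep and well 1 is blocked. The white core goes into well 3, the free well farthest from the feeler.

```bash
python3 -m crank '[[[-0.5,-0.008,-0.047,0,0],[-0.5,-0.008,-0.047,0,0],[-0.5,-0.008,-0.047,0,0],[-0.5,-0.008,-0.047,0,0],[-0.5,-0.008,-0.047,0,0],[-0.5,-0.008,-0.047,0,0],[-0.5,-0.008,-0.047,0,0],[-0.5,-0.004,-0.047,0,0],[-0.5,0,0,0,0],[-0.5,0,0,0,0]]]' 40
cat > core.py <<'E'
from h import *
import sys
c=cap('wrist'); save(c,sys.argv[1]); s=arm.sense(); t=s['tcp_pos']; print(t.round(1),s['eef_rot'].round(3),s['q'].round(2),s['opening'])
P=cloud(c); im=c['img'].astype(int)
m=(abs(P[...,2]-100)<4)&(np.ptp(im,2)<40)&(im.max(2)>110)&(np.hypot(P[...,0]-447,P[...,1]-331)<45)
v,u=np.nonzero(m); print(m.sum())
cn=max(cv2.findContours(m.astype(np.uint8),0,2)[0],key=cv2.contourArea); e=cv2.fitEllipse(onz(c,cn.reshape(-1,2),100)[:,:2].astype(np.float32)); print(e, u.mean(),v.mean(),P[m].mean(0).round(1))
E
python3 core.py w6.png
```

```text
time_s: 11.7
tcp_pos: [459.1, 342.6, 319.0]
eef_rot: [3.137, -0.005, 0.022]
force: [0.9, 0.7, -0.3]
opening: 0.748
[459.1 342.4 319. ] [ 3.138 -0.007  0.022] [ 0.52  0.09  1.73 -0.01  1.31  2.1 ] 0.750943906157809
1284
((448.2520751953125, 334.69189453125), (43.933868408203125, 44.924625396728516), 139.36265563964844) 323.6222741433022 199.21806853582555 [448.6 334.6 100. ]
```

```bash
python3 -m crank '[[[-0.5,-0.01,0.009,0,0],[-0.5,0,0,0.04,0],[-0.5,0,0,0.04,0],[-0.5,0,0,0.04,0],[-0.5,0,0,0,0],[-0.5,0,0,0,0]]]' 40
python3 core.py w7.png
```

```text
time_s: 12.5
tcp_pos: [452.0, 325.7, 200.3]
eef_rot: [3.139, -0.021, 0.029]
force: [0.1, 0.4, 1.1]
opening: 0.75
[451.7 325.6 200.2] [ 3.138 -0.021  0.029] [ 0.5   0.18  1.87 -0.01  1.08  2.09] 0.7492774666353367
3167
((448.2701416015625, 334.8377380371094), (43.99134826660156, 45.41059494018555), 103.51065826416016) 303.81401957688666 240.71013577518156 [448.9 334.8 100.1]
```

View pics/w7.png

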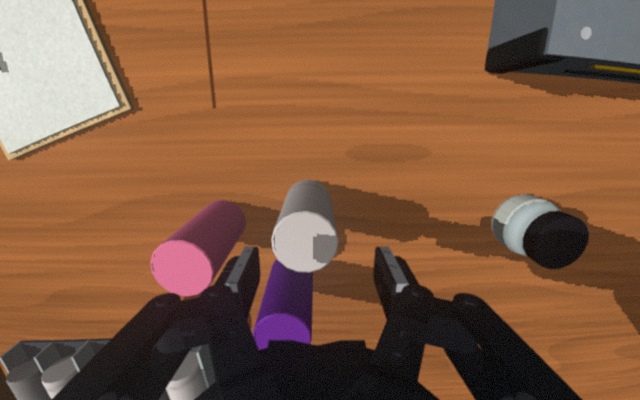

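The white core (304,240) is just left of the jaw midline, with pink (180,270) outside the left finger and purple (285,320) behind. I shift about 7.5 mm in +y, then descend.

```bash
python3 -m crank '[[[-0.5,-0.003,-0.0075,0,0.01],[-0.5,0,0,0,0],[-0.5,0,0,0,0]]]' 40
python3 -m crank '[[[-0.5,0,0,0.02,0],[-0.5,0,0,0.025,0],[-0.5,0,0,0.015,0],[-0.5,0,0,0.004,0],[-0.5,0,0,0,0]]]' 40
```

```text
time_s: 12.92
tcp_pos: [450.7, 334.9, 204.8]
eef_rot: [-3.14, 0.038, -0.039]
force: [0.5, -0.0, 1.0]
opening: 0.749
time_s: 13.55
tcp_pos: [454.3, 336.7, 142.1]
eef_rot: [-3.137, 0.036, -0.048]
force: [-0.5, -0.8, -0.6]
opening: 0.75
```

```bash
python3 -m crank '[[[-0.5,-0.003,0.002,0.004,-0.01],[-0.5,-0.002,0.001,0.003,-0.01],[-0.5,0,0,0,0]]]' 40; python3 core.py w8.png
```

```text
time_s: 13.92
tcp_pos: [450.0, 334.2, 136.3]
eef_rot: [-3.136, 0.002, -0.052]
force: [0.7, -1.2, 0.2]
opening: 0.748
[450.2 334.3 136.5] [-3.136e+00  2.000e-03 -5.200e-02] [ 0.52  0.27  1.89 -0.01  0.94  2.1 ] 0.7509978191386097
6385
((448.6121520996094, 334.703369140625), (43.468326568603516, 45.61395263671875), 103.43768310546875) 317.4764291307753 296.1069694596711 [449.6 334.8 100.2]
```

```bash
python3 -m crank '[[[-0.5,-0.003,0,0,0],[1,0,0,0,0],[1,0,0,0,0],[1,0,0,0,0],[1,0,0,0,0],[1,0,0,0,0]]]' 45; python3 -m crank '[[[1,0,0,-0.02,0],[1,0,0,-0.04,0],[1,0,0,-0.04,0],[1,0,0,-0.02,0],[1,0,0,0,0]]]' 45;python3 core.py w9.png
```

```text
time_s: 14.72
tcp_pos: [447.3, 334.3, 137.0]
eef_rot: [-3.136, 0.002, -0.053]
force: [-1.1, 0.1, -0.2]
opening: 0.525
time_s: 15.35
tcp_pos: [438.2, 331.1, 250.6]
eef_rot: [3.139, -0.002, 0.028]
force: [-0.3, 0.5, -5.0]
opening: 0.529
[437.5 330.7 249.2] [ 3.138e+00 -2.000e-03  2.500e-02] [ 0.52  0.1   1.85 -0.01  1.18  2.1 ] 0.5183586176553834
0Traceback (most recent call last):
  File "core.py", line 7, in <module>
    cn=max(cv2.findContours(m.astype(np.uint8),0,2)[0],key=cv2.contourArea); e=cv2.fitEllipse(onz(c,cn.reshape(-1,2),100)[:,:2].astype(np.float32)); print(e, u.mean(),v.mean(),P[m].mean(0).round(1))
ValueError: max() iterable argument is empty
```

View pics/w9.png

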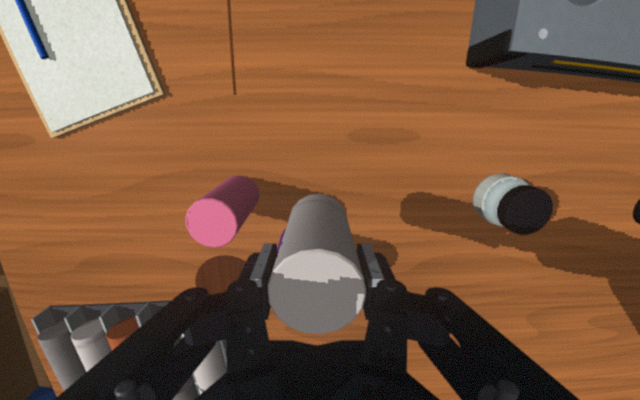

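The core is held at an opening of about 45 mm, lifts cleanly, and the force shows its weight (about 5 N). I move to well 3.

```bash
python3 -m crank '[[[1,0.025,0.028,-0.01,0],[1,0.032,0.035,0,0],[1,0.032,0.035,0,0],[1,0.032,0.035,0,0],[1,0.032,0.035,0,0],[1,0.015,0.02,0,0],[1,0,0,0,0],[1,0,0,0,0]]]' 45
cat > st.py <<'E'
from h import *
s=arm.sense();Rm=R.from_rotvec(s['eef_rot']).as_matrix();t=s['tcp_pos'];print(t.round(1),'phi',np.arctan2(Rm[1,0],Rm[0,0]).round(3),'toolz',Rm[:,2].round(3),'F',s['force'].round(1),'bottom',(t+Rm@[-3.5,0,137]).round(1), 'to W3', (np.array([633,110.5,75])-(t+Rm@[-3.5,0,137])).round(1))
E
python3 st.py
```

```text
time_s: 16.4
tcp_pos: [599.6, 135.3, 237.5]
eef_rot: [3.131, 0.0, -0.031]
force: [-0.4, 0.0, -4.7]
opening: 0.529
[599.6 135.3 237.5] phi 0.0 toolz [-0.02 -0.01 -1.  ] F [-0.4  0.  -4.7] bottom [593.4 133.9 100.6] to W3 [ 39.6 -23.4 -25.6]
```

The tool's tilt has drifted (toolz x went from +0.033 at the grip to -0.020), so the core leans about 3°. I test whether a stroke back inward restores it.

```bash
python3 -m crank '[[[1,-0.05,0,0,0],[1,-0.05,0,0,0],[1,0,0,0,0],[1,0,0,0,0]]]' 45; python3 st.py;  python3 -m crank '[[[1,0.01,0,-0.001,0],[1,0.01,0,-0.001,0],[1,0.01,0,-0.001,0],[1,0.01,0,-0.001,0],[1,0.01,0,-0.001,0],[1,0.01,0,-0.001,0],[1,0.01,0,-0.001,0],[1,0.01,0,-0.001,0],[1,0,0,0,0]]]' 45; python3 st.py
```

```text
time_s: 16.9
tcp_pos: [491.6, 138.3, 233.3]
eef_rot: [3.131, 0.008, -0.048]
force: [-0.2, 0.2, -4.8]
opening: 0.529
[491.6 138.3 233.3] phi 0.005 toolz [-0.03  -0.01  -0.999] F [-0.2  0.2 -4.8] bottom [484.  136.9  96.5] to W3 [149.  -26.4 -21.5]
time_s: 18.02
tcp_pos: [581.7, 139.2, 240.2]
eef_rot: [3.132, 0.008, -0.041]
force: [-1.2, 1.0, -4.0]
opening: 0.526
[581.7 139.2 240.2] phi 0.005 toolz [-0.026 -0.009 -1.   ] F [-1.2  1.  -4. ] bottom [574.6 137.9 103.4] to W3 [ 58.4 -27.4 -28.4]
```

```bash
python3 -m crank '[[[1,0,0,-0.014,0],[1,0,0,-0.014,0],[1,0,0,-0.014,0],[1,0,0,-0.014,0],[1,0,0,-0.014,0],[1,0,0,-0.014,0],[1,0,0,-0.014,0],[1,0,0,-0.014,0],[1,0,0,-0.014,0],[1,0,0,0,0]]]' 45; python3 st.py;  python3 -m crank '[[[1,0,0,0.055,0],[1,0,0,0.055,0],[1,0,0,0,0],[1,0,0,0,0]]]' 45; python3 st.py
```

```text
time_s: 19.27
tcp_pos: [584.7, 140.7, 377.5]
eef_rot: [3.133, 0.008, -0.036]
force: [-0.5, 0.9, -4.2]
opening: 0.528
[584.7 140.7 377.5] phi 0.005 toolz [-0.023 -0.009 -1.   ] F [-0.5  0.9 -4.2] bottom [578.  139.5 240.6] to W3 [  55.   -29.  -165.6]
time_s: 19.77
tcp_pos: [583.6, 139.9, 267.8]
eef_rot: [3.133, 0.008, -0.03]
force: [0.6, 0.9, -4.1]
opening: 0.528
[583.6 139.9 267.8] phi 0.005 toolz [-0.019 -0.008 -1.   ] F [ 0.6  0.9 -4.1] bottom [577.5 138.7 130.9] to W3 [ 55.5 -28.2 -55.9]
```

The pump gains too little. It is cleaner to stand the core on free table in front of the tester (about x=505, y=140) and re-grip it upright with the present tilt.

```bash
python3 -m crank '[[[1,-0.016,0,0,0],[1,-0.02,0,0,0],[1,-0.02,0,0,0],[1,-0.014,0,0,0],[1,-0.006,0,0,0],[1,0,0,0.02,0],[1,0,0,0.03,0],[1,0,0,0.03,0],[1,0,0,0.02,0],[1,0,0,0.01,0],[1,0,0,0.005,0],[1,0,0,0,0]]]' 45; python3 st.py
```

```text
time_s: 21.28
tcp_pos: [513.0, 140.5, 170.4]
eef_rot: [3.138, 0.009, 0.023]
force: [0.0, -0.4, -4.2]
opening: 0.525
[513.  140.5 170.4] phi 0.006 toolz [ 0.015 -0.004 -1.   ] F [ 0.  -0.4 -4.2] bottom [511.5 140.   33.4] to W3 [121.5 -29.5  41.6]
```

The descent itself restored most of the tilt (+0.015 against +0.033 at the grip, a lean of 1°), and slow moves hold it. There is no need to set the core down, so I lift and travel slowly.

```bash
python3 -m crank '[[[1,0,0,-0.01,0],[1,0,0,-0.01,0],[1,0,0,-0.01,0],[1,0,0,-0.01,0],[1,0,0,-0.01,0],[1,0,0,-0.01,0],[1,0,0,-0.008,0],[1,0,0,0,0]]]' 45; python3 st.py; python3 -m crank '[[[1,0.01,0.0025,0,0],[1,0.01,0.0025,0,0],[1,0.01,0.0025,0,0],[1,0.01,0.0025,0,0],[1,0.01,0.0025,0,0],[1,0.01,0.0025,0,0],[1,0.01,0.0025,0,0],[1,0.01,0.0025,0,0],[1,0.01,0.0025,0,0],[1,0.01,0.0025,0,0],[1,0,0,0,0]]]' 45; python3 st.py
```

```text
time_s: 22.28
tcp_pos: [514.0, 141.1, 247.6]
eef_rot: [3.139, 0.009, 0.036]
force: [0.3, -0.8, -4.9]
opening: 0.526
[514.  141.1 247.6] phi 0.006 toolz [ 0.023 -0.003 -1.   ] F [ 0.3 -0.8 -4.9] bottom [513.6 140.7 110.6] to W3 [119.4 -30.2 -35.6]
time_s: 23.65
tcp_pos: [621.3, 114.3, 247.4]
eef_rot: [3.138, 0.008, 0.031]
force: [0.2, 0.5, -5.1]
opening: 0.524
[621.3 114.3 247.4] phi 0.005 toolz [ 0.02  -0.003 -1.   ] F [ 0.2  0.5 -5.1] bottom [620.5 113.8 110.3] to W3 [ 12.5  -3.3 -35.3]
```

```bash
python3 -m crank '[[[1,0.006,0.002,0.006,0],[1,0.006,0.0015,0.006,0],[1,0,0,0.006,0],[1,0,0,0.006,0],[1,0,0,0,0]]]' 45; python3 st.py; python3 - <<'E'
from h import *
c=cap('scene'); a=cap('wrist')
def crop(c,r,k): return cv2.resize(c['img'][r[1]:r[3],r[0]:r[2],::-1],None,fx=k,fy=k,interpolation=cv2.INTER_CUBIC)
cv2.imwrite('pics/s3.png',np.hstack([crop(c,(310,160,410,260),4),crop(a,(240,150,390,300),400/150)]))
P=cloud(c); im=c['img'].astype(int)
# rim of W3 on scene view: predicted pixels for the well centre and the foot
for n,p in (('W3',[633,110.5,75]),('W2',[629.2,31.4,75])):
    q=np.linalg.inv(c['T'])@np.r_[p,1]; print(n,cv2.projectPoints(q[:3].reshape(1,1,3),np.zeros(3),np.zeros(3),c['K'],c['D'])[0].ravel().round(1))
E
```

```text
time_s: 24.28
tcp_pos: [633.2, 110.8, 220.6]
eef_rot: [3.138, 0.008, 0.025]
force: [-0.6, 0.5, -3.9]
opening: 0.529
[633.2 110.8 220.6] phi 0.005 toolz [ 0.016 -0.003 -1.   ] F [-0.6  0.5 -3.9] bottom [631.9 110.3  83.6] to W3 [ 1.1  0.2 -8.6]
W3 [359.3 211. ]
W2 [335.9 222.3]
```

View pics/s3.png

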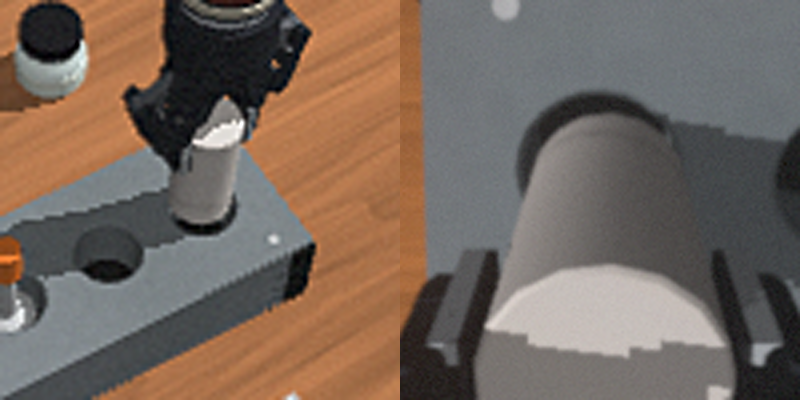

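Left, scene: the foot is over well 3, with a dark crescent at (205,228). Right, wrist: the hole's arc peaks near x=597 and the foot's near x=612, so the core may sit a few mm too far in -y. I quantify this by fitting both arcs.

```bash
python3 - <<'E'
from h import *
from scipy.optimize import least_squares
a=cap('wrist'); s=arm.sense(); print(s['tcp_pos'].round(1)); g=a['img'].max(2).astype(int)
up=[];lo=[]
for u in range(286,338):
    col=g[150:215,u]; d=np.nonzero(col<62)[0]
    if len(d)>2: up.append((u,150+d[0]-.5)); lo.append((u,150+d[-1]+.5))
print(len(up),up[::8],lo[::8])
def fit(uv,z,r):
    p=onz(a,uv,z)[:,:2]; f=lambda c:np.hypot(*(p-c).T)-r
    o=least_squares(f,p.mean(0)-[r*.6,0],loss='soft_l1'); return o.x.round(1),np.abs(o.fun).mean().round(2) if 0 else np.sqrt(2*o.cost/len(p)).round(2)
print('hole r26.5/24.5',fit(up,75,26.5),fit(up,75,24.5)); print('foot',fit(lo,84,23),fit(lo,86,22.5))
E
```

```text
[634.  110.8 221.9]
52 [(286, np.float64(204.5)), (294, np.float64(192.5)), (302, np.float64(187.5)), (310, np.float64(185.5)), (318, np.float64(185.5)), (326, np.float64(187.5)), (334, np.float64(192.5))] [(286, np.float64(214.5)), (294, np.float64(202.5)), (302, np.float64(195.5)), (310, np.float64(192.5)), (318, np.float64(191.5)), (326, np.float64(193.5)), (334, np.float64(197.5))]
hole r26.5/24.5 (array([631.3, 112.7]), np.float64(0.38)) (array([633.5, 113. ]), np.float64(0.29))
foot (array([632. , 111.1]), np.float64(0.34)) (array([633.1, 111.2]), np.float64(0.36))
```

The fits give hole minus foot of about +1.7 mm in y and about 0 in x. I shift 1.5 mm in +y and lower in small steps, watching the force.

```bash
python3 -m crank '[[[1,0,-0.0015,0,0],[1,0,0,0.004,0],[1,0,0,0.004,0],[1,0,0,0.004,0],[1,0,0,0,0]]]' 45; python3 st.py
```

```text
time_s: 25.05
tcp_pos: [634.4, 112.6, 209.9]
eef_rot: [3.138, 0.009, 0.031]
force: [-1.5, 0.2, -5.5]
opening: 0.522
[634.4 112.6 209.9] phi 0.006 toolz [ 0.02  -0.003 -1.   ] F [-1.5  0.2 -5.5] bottom [633.7 112.1  72.9] to W3 [-0.7 -1.6  2.1]
```

```bash
python3 -m crank '[[[1,0,0,0.003,0],[1,0,0,0.003,0],[1,0,0,0,0]]]' 45; python3 st.py;
```

```text
time_s: 25.42
tcp_pos: [634.6, 112.5, 203.5]
eef_rot: [3.138, 0.009, 0.031]
force: [-0.7, 0.8, -5.4]
opening: 0.525
[634.6 112.5 203.5] phi 0.006 toolz [ 0.02  -0.003 -1.   ] F [-0.7  0.8 -5.4] bottom [633.8 112.1  66.4] to W3 [-0.8 -1.6  8.6]
```

```bash
python3 -m crank '[[[1,0,0,0.003,0],[1,0,0,0.003,0],[1,0,0,0.003,0],[1,0,0,0.003,0],[1,0,0,0,0]]]' 45; python3 st.py; python3 -m crank '[[[1,0,0,0.003,0],[1,0,0,0.003,0],[1,0,0,0.003,0],[1,0,0,0,0]]]' 45; python3 st.py
```

```text
time_s: 26.05
tcp_pos: [634.9, 112.5, 190.6]
eef_rot: [3.138, 0.009, 0.031]
force: [-0.3, 0.0, -4.9]
opening: 0.525
[634.9 112.5 190.6] phi 0.006 toolz [ 0.02  -0.003 -1.   ] F [-0.3  0.  -4.9] bottom [634.1 112.   53.5] to W3 [-1.1 -1.5 21.5]
time_s: 26.55
tcp_pos: [635.0, 112.5, 181.0]
eef_rot: [3.138, 0.009, 0.031]
force: [-0.8, -0.7, -5.1]
opening: 0.524
[635.  112.5 181. ] phi 0.006 toolz [ 0.02  -0.003 -1.   ] F [-0.8 -0.7 -5.1] bottom [634.2 112.   43.9] to W3 [-1.2 -1.5 31.1]
```

```bash
python3 -m crank '[[[1,-0.0004,0,0.003,0],[1,0,0,0.003,0],[1,0,0,0.003,0],[1,0,0,0.003,0],[1,0,0,0,0]]]' 45; python3 st.py; python3 -m crank '[[[1,0,0,0.003,0],[1,0,0,0.002,0],[1,0,0,0,0]]]' 45; python3 st.py
```

```text
time_s: 27.18
tcp_pos: [634.9, 112.4, 168.1]
eef_rot: [3.138, 0.009, 0.031]
force: [-0.4, 0.4, -5.0]
opening: 0.525
[634.9 112.4 168.1] phi 0.006 toolz [ 0.02  -0.003 -1.   ] F [-0.4  0.4 -5. ] bottom [634.1 112.   31.1] to W3 [-1.1 -1.5 43.9]
time_s: 27.55
tcp_pos: [635.1, 112.4, 163.0]
eef_rot: [3.138, 0.009, 0.032]
force: [-0.1, -0.5, -5.3]
opening: 0.526
[635.1 112.4 163. ] phi 0.006 toolz [ 0.02  -0.003 -1.   ] F [-0.1 -0.5 -5.3] bottom [634.4 112.   25.9] to W3 [-1.4 -1.5 49.1]
```

```bash
python3 -m crank '[[[1,-0.0004,0,0.002,0],[1,0,0,0.002,0],[1,0,0,0,0]]]' 45; python3 st.py; python3 -m crank '[[[1,0,0,0.001,0],[1,0,0,0,0]]]' 45; python3 st.py
```

```text
time_s: 27.92
tcp_pos: [635.2, 112.5, 160.1]
eef_rot: [3.139, 0.009, 0.033]
force: [-2.7, 0.5, -2.6]
opening: 0.528
[635.2 112.5 160.1] phi 0.006 toolz [ 0.021 -0.003 -1.   ] F [-2.7  0.5 -2.6] bottom [634.6 112.   23. ] to W3 [-1.6 -1.5 52. ]
time_s: 28.18
tcp_pos: [635.2, 112.4, 159.6]
eef_rot: [3.138, 0.009, 0.033]
force: [-1.3, 0.8, -2.8]
opening: 0.523
[635.2 112.4 159.6] phi 0.006 toolz [ 0.021 -0.003 -1.   ] F [-1.3  0.8 -2.8] bottom [634.6 112.   22.6] to W3 [-1.6 -1.5 52.4]
```

The platen is taking the load (the held weight dropped from 5 N to 2.7 N). I lower the last 2 mm, release and rise.

```bash
python3 -m crank '[[[1,-0.0005,0,0.002,0],[1,0,0,0.001,0],[1,0,0,0,0]]]' 45; python3 st.py; python3 -m crank '[[[0.1,0,0,0,0],[-0.2,0,0,0,0],[-0.5,0,0,0,0],[-0.5,0,0,0,0],[-0.5,0,0,0,0]]]' 45; python3 st.py; python3 -m crank '[[[-0.5,0,0,-0.02,0],[-0.5,0,0,-0.04,0],[-0.5,0,0,-0.05,0],[-0.5,-0.03,0,-0.05,0],[-0.5,-0.05,0,0,0],[-0.5,-0.05,0,0,0],[-0.5,-0.05,0,0,0],[-0.5,0,0,0,0]]]' 45
cat > fin.py <<'E'
from h import *
c=cap('scene'); save(c,'s4.png',(230,130,430,290),4)
for n in('top','scene'):
    c=cap(n); P=cloud(c); im=c['img'].astype(int)
    m=(np.hypot(P[...,0]-633,P[...,1]-110.5)<40)&(P[...,2]>88)&(P[...,2]<150)&(np.ptp(im,2)<40)
    if m.any():
        z=np.percentile(P[m][:,2],[5,50,90,98]); k=m&(P[...,2]>z[3]-5); print(n,'core top z',z.round(1),P[k].mean(0).round(1))
        if n=='top' or n=='scene':
            q=P[m&(P[...,2]>112)]; A=np.c_[q[:,:2]-q[:,:2].mean(0),np.ones(len(q))]; print('slope top face',np.linalg.lstsq(A,q[:,2],rcond=None)[0].round(3))
    h=cv2.cvtColor(c['img'],cv2.COLOR_RGB2HSV); o=(cv2.inRange(h,np.array((8,170,110)),np.array((20,255,255)))>0)&(P[...,2]>90)
    if o.any(): print(n,'feeler top',np.percentile(P[o][:,2],[50,95]).round(1),P[o].mean(0).round(1))
    g=(cv2.inRange(h,np.array((50,120,40)),np.array((80,255,255)))>0)&(np.hypot(P[...,0]-620,P[...,1]+130)<30)
    if g.any(): print(n,'button z',np.median(P[g][:,2]).round(1))
E
python3 fin.py
```

```text
time_s: 28.55
tcp_pos: [635.2, 112.4, 157.7]
eef_rot: [3.138, 0.009, 0.034]
force: [-2.4, 0.5, -0.4]
opening: 0.527
[635.2 112.4 157.7] phi 0.006 toolz [ 0.022 -0.003 -1.   ] F [-2.4  0.5 -0.4] bottom [634.6 112.   20.6] to W3 [-1.6 -1.5 54.4]
time_s: 29.18
tcp_pos: [637.9, 112.6, 159.4]
eef_rot: [3.139, 0.009, 0.046]
force: [-0.5, -0.2, -0.7]
opening: 0.75
[637.9 112.6 159.4] phi 0.006 toolz [ 0.029 -0.002 -1.   ] F [-0.5 -0.2 -0.7] bottom [638.4 112.2  22.4] to W3 [-5.4 -1.7 52.6]
time_s: 30.18
tcp_pos: [450.1, 112.0, 330.3]
eef_rot: [3.14, 0.008, 0.071]
force: [0.3, -0.0, -0.2]
opening: 0.752
top core top z [ 99.7 120.  123.2 124.3] [634.4 109.7 121.4]
slope top face [1.30000e-02 2.00000e-02 1.20248e+02]
top feeler top [ 144.  1253.3] [594.5 -42.2 267.3]
top button z 96.1
scene core top z [ 91.7 118.6 122.5 124.4] [636.  111.  121.7]
slope top face [-2.50000e-02  4.80000e-02  1.19891e+02]
scene feeler top [142.3 146.6] [625.8 -64.2 154. ]
scene button z 95.9
```

View pics/s4.png

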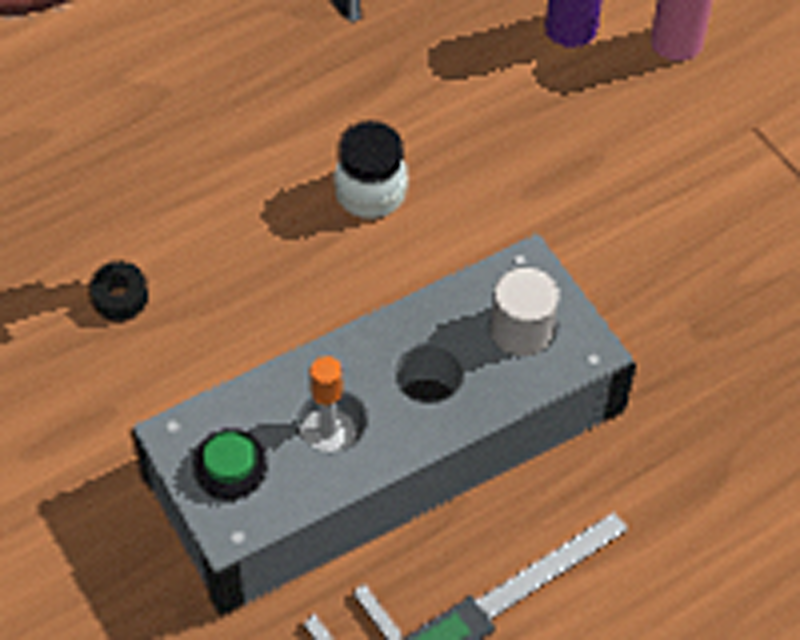

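The crop shows the core upright in well 3 with its top at z of about 120–121 (expected 121.7 resting on the sprung platen). The feeler stands in well 1, the button is up, the jar, ring and caliper are in place, and the gripper is clear.

```bash
python3 -c "
from rig import finish_job; print(finish_job())"
```

```text
the job is handed in; nothing more can be done
None
```

The feeler is standing in well 1, which is the blocked well, and the white core is seated in well 3. The job is handed in at about 30 s of the 72 s allowed.

- **Feeling for the spacer:** I gripped the orange-topped feeler and pressed it into well 1. It met resistance about 29 mm below the rim, and I stopped at about 4 N (one reading 5.5 N). After release its top stood at z ≈ 145 mm, which puts its foot 29 mm deep. I did not feel wells 2 and 3; the reading in well 1 was clear, and the core then went to full depth in well 3.
- **Seating the core:** It went in without catching on the walls, with 2.7 N or less of side force, and I let go once the platen carried its weight. Its top is at z ≈ 120–121 mm, against 121.7 mm expected when fully home.
- **Last checks:** In the final picture the core and feeler are upright and the button is up. The jar and loose spacer are in place, and so is the caliper, as far as the crop shows it. The gripper was well clear.
- **Disagreements:** The core's top face measured a slope of about 1–3° from the cameras, which I put down to noisy depth readings. While I carried the core the tool's tilt drifted by up to 3°; I brought it back to under 1° before lowering.

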